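Unload a drilling jig with its spring-return ejector

TASK

Unload the drilling jig: lift the drill plate level and straight up off its two locating pins and lay it down gently, flat, on the middle of the rubber mat. Then, reaching in slantwise under the clear guard, push the ejector knob all the way to its end so that the ejector itself moves the wooden blank out of the nest onto the outfeed deck, and let the knob go there so that it snaps home by its spring. Keep the fingers off the blank and leave the other things on the bench where they are.

Things in the scene. Friction and masses are not known exactly. Their poses are not given: they have to be found in the camera images.
- jig: drilling jig fixed to the bench: plywood base 180 (x) x 375 (y) x 20 mm, from y = -150 to +225. Origin on the bench top below the nest's centre; z up, y along the ejector's line. Channel floor at height 20; aluminium walls x = 41 to 75 either side, top at 46, y = -45 to 200. Steel locating pins, 10 mm thick, at (x, y) = (-55, -30), (55, 30), tops at 76. Block 70 high at y = 200 to 220
- outfeed (a point): middle of the outfeed deck, on its floor, 20 mm above the bench, at jig (0, -90) mm: the channel floor goes on level from the nest, from jig y = -45 to -142 mm, with 9 mm lips at its sides and a 12 mm stop at its end
- guard_edge (a point): middle of the front lower edge of the clear flat chip guard with aluminium edges, over the ejector knob: jig x = -22 mm, y = 130 mm, height 152 mm. The guard covers jig x = -22 to 90, y = 60 to 200 mm, top at 158 mm; its two 12 mm posts stand at jig x = 82, y = 72 and 188 mm; open at the front (-x) and at both ends. The knob's axis is 22 mm behind this edge, so fingers must slant in from the front
- drill_plate: loose aluminium plate 140 (x) x 90 (y) x 12 mm, about 0.45 kg, on the channel walls over the blank, its two 12 mm square holes on the pins. Origin: centre of its underside, axes as the jig's. Dark steel grip bar at its centre, 22 mm thick (x), 70 mm long (y), 12 to 52 mm above the underside. Must rise 30 mm to leave the pins. While on, it stops the ejector after 25 mm
- ejector (a joint): travel of the spring-return ejector sled, m: 0 home, 0.070 its end. Grows as the knob moves along the jig's -y. The spring pulls home with about 5.5 N at home and 10 N at the end, damped: let go at the end, it is home in about half a second
- ejector_knob (a point): black upright round knob of the ejector, 18 mm thick, from 62 to 125 mm above the bench, under the clear guard; this point is on its axis at height 100 mm. At home it is at jig x = 0, y = +118 mm, at its end at y = +48 mm. The steel sled below it is 60 mm wide, top at 62 mm; behind it (y over 147 mm) a fixed tube, top at 46 mm
- blank: softwood blank 76 x 44 x 24 mm, about 0.1 kg, in the nest with its long side along the jig's x, top at height 44 mm, hidden under the drill plate. Origin: centre of its underside. The ejector's flat face is about 3 mm from it at home; a full stroke carries its centre to about jig y = -67 mm
- mat: flat black rubber mat fixed on the bench, 150 (x) x 190 (y) x 4 mm. Origin at the centre of its underside
- tape_measure: bystander: yellow tape measure standing on the bench, 34 x 83 x 64 mm; origin under its middle
- screwdriver: bystander: screwdriver lying on the bench, 160 mm long
- offcut_long: bystander: wooden offcut 30 x 130 x 30 mm
- sanding_block: bystander: beech sanding block, 99 x 161 x 47 mm
- masking_tape: bystander: roll of masking tape, 86 mm across, 25 mm high
Mind the look-alikes: they are no part of the job. There is more than one size of the drill_plate; the one meant has the size given above.

How it is judged:
By the outcome, as a careful person would: the job done as asked, in the order asked, and still so for the second after the job is handed in, with the robot touching nothing.
It also fails if it takes over 70 s, if anything falls off the work surface, if the arm or the gripper's body presses on something with over 40 N, if the wrist force passes 120 N, or if a joint passes its speed limit or range.

ROBOT

A 6-joint arm with a two-finger parallel gripper is mounted at the origin on a cart in front of the work surface, level with it; the furniture and walls round the work are solid. World frame = base frame: x ahead of the robot, y to its left, z up, the work surface at z = 0. Lengths are in m, angles in rad, forces in N, time in s.
With the tool pointing down it reaches from about 0.3 to 0.875 m from the base axis. Payload 6.4 kg.
Tool frame: the origin (TCP) lies between the finger pads; the fingertips stand 19 mm ahead of it and the grasp point (between the pads) is the TCP (ctrl.tips_ahead is the z of the fingertips in the tool frame, in m); z points along the fingers, y is the line along which they close (so a half turn about z gives the same grasp; the last joint's range is limited). The gripper opens to 85 mm and grips with 20 to 120 N. Pads are 22 mm wide; open, the fingers measure 114 mm over their backs; the gripper's body (76 mm by 85 mm) begins 54 mm behind the grasp point. The pads swing forward as they close: fully open they stand 13 mm farther back than shut.
Start: joints at [-1.439, 0.181, 1.607, -0, 1.354, -0.206], TCP at [0.191, -0.543, 0.25] pointing down, gripper open.
Joint ranges: [-2.99, 2.99], [-0.89, 2.07], [0.3, 2.58], [-1.14, 4.28], [0, 2.63], [-3.12, 3.12]. Speed limits (rad/s): [2.57, 2.57, 3.01, 3.14, 3.14, 3.14].

INTERFACE

Orientations are given as a unit quaternion [w, x, y, z].
In Python, from bench import readout, vision, ctrl gives the robot as it stands.
- The arm moves only by the tool play_rows, never from a script. Its arguments are lists of equal length, an entry for each row: "xyz": the shift along the tool's x, y, z in mm, a list of three; "rot": the turn, a rotation vector about the tool's x, y, z in rad, a list of three; "grip": the opening, from 0 (shut) to 1 (fully open). In form: {"xyz": [[x, y, z], ...], "rot": [[rx, ry, rz], ...], "grip": [grip, ...]}. A call has exactly 10 rows; each row is the pose to reach, as a shift and turn from the pose commanded when the call began, along the tool's axes at that moment; what a row does not reach only later rows make up. A row lasts 1/8 s, in which the tool goes at most 62.5 mm and 10.7 degrees, less where a joint would pass 70% of its speed; a pose out of reach is approached as far as the arm can. A call with a gripper value outside its range is refused whole. The fingers move at their own pace and stop on an object; the grip force is fixed at half the most. Time passes only in rows, so rows that repeat a pose let the fingers close, or fill a call up. It gives the time, the measured TCP pose, the force, the opening and the grip force at its end, in the units of the state.
- readout.get_obs(): the state, without advancing time (a new reading comes with each control period).
- vision.camera(name): name is "scene" or "top" or "wrist"; returns a dict with "color" (480x640x3 uint8, red, green, blue), "depth" (480x640 float32, m along the optical axis (not along the pixel's ray), 0 where there is no reading), "camera_matrix" (3x3 intrinsics, pixels), "k1" (the pictures are not rectified: a ray, as slopes to the right and down, at radius r is drawn at 1 + k1 r^2 times it, then the intrinsics apply), "extrinsics" (4x4, takes a point from camera to world coordinates); the wrist camera has in their place "hand_eye" (4x4, takes a point from camera to tool coordinates, whose origin is the TCP and whose axes are the flange's). Camera axes: x right, y down, z forward; pixel columns grow to the right and rows downward; lengths in m; the calibration is good to about 2 mm. A picture is of the moment at which its call begins: read the wrist's pose just before it.
- ctrl.hand_in(): hands the job in; it is judged then, once.
The state is a dict: "time_s": time; "q": joint angles; "dq": joint speeds; "joint_efforts": joint torques, N m; "eef_pos": TCP position; "eef_rot": TCP orientation; "wrist_force": force on the tool from outside, world axes, zero at the start; "torque": the same for the moment, N m; "opening": opening from 0.0 (shut) to 1.0 (fully open); "grasp_force": force on a finger pad.
Only numpy, scipy, OpenCV 4.12 (cv2) and the standard library are available. Lean on these libraries where they do the work, as an engineer would, in place of code of your own. Each camera call takes 0.05 s, during which the arm holds its last target. There are 200 camera calls.

## Working session

There is one attempt and no reset: what is moved stays moved. The work goes in short steps, Python scripts to look and compute and a tool call to move; the robot and the scene stay as the last step left them, time stands still between calls to the robot, and variables do not carry over. Pictures are saved under pics/ and viewed, at most 13 in all, crops included, and the job is handed in when it is done.

Besides the shell and the picture viewer there is one more tool, called as name(argument=value, ...), one argument or row to a line, values as JSON. play_rows: Moves the arm, as the interface text tells. Its arguments: {"type":"object","properties":{"xyz":{"type":"array","items":{"type":"array","items":{"type":"number"}}},"rot":{"type":"array","items":{"type":"array","items":{"type":"number"}}},"grip":{"type":"array","items":{"type":"number"}}},"required":["xyz","rot","grip"]}

```bash
mkdir -p pics; cat > h.py <<'E'
import numpy as np, cv2
from scipy.spatial.transform import Rotation as R
from bench import readout, vision, ctrl
def obs():
    o=readout.get_obs(); q=o['eef_rot']; return o,np.array(o['eef_pos']),R.from_quat([q[1],q[2],q[3],q[0]])
def cam(n):
    o,p,r=obs(); c=vision.camera(n)
    if n=='wrist':
        T=np.eye(4);T[:3,:3]=r.as_matrix();T[:3,3]=p; c['extrinsics']=T@c['hand_eye']
    return c
def rays(c,uv):
    d=np.array([c['k1'],0,0,0,0],float)
    n=cv2.undistortPoints(np.array(uv,float).reshape(-1,1,2),np.array(c['camera_matrix']),d).reshape(-1,2)
    E=np.array(c['extrinsics']); D=np.c_[n,np.ones(len(n))]@E[:3,:3].T
    return E[:3,3],D
def onz(c,uv,z):
    o,D=rays(c,uv); return o+D*((z-o[2])/D[:,2])[:,None]
def cloud(c,step=1):
    v,u=np.mgrid[0:480:step,0:640:step]; o,D=rays(c,np.c_[u.ravel(),v.ravel()])
    d=c['depth'][::step,::step].ravel(); P=o+D*d[:,None]; P[d<=0]=np.nan; return P.reshape(u.shape+(3,))
def save(c,n): cv2.imwrite('pics/'+n+'.png',c['color'][:,:,::-1])
E
python3 - <<'E'
from h import *
import pickle
for n in ['top','scene']:
    c=cam(n); save(c,n+'0'); pickle.dump(c,open(n+'.pkl','wb')); print(np.array(c['extrinsics']).round(3).tolist(),c['k1'])
o,p,r=obs(); print(p,r.as_matrix().round(3),o['wrist_force'],ctrl.tips_ahead)
E
```

```text
[[0.02, -0.997, 0.08, 0.458], [-1.0, -0.019, 0.015, 0.0], [-0.013, -0.08, -0.997, 1.589], [0.0, 0.0, 0.0, 1.0]] -0.08020535953214486
[[-0.881, -0.292, 0.373, 0.193], [-0.474, 0.532, -0.702, 0.754], [0.007, -0.795, -0.607, 0.76], [0.0, 0.0, 0.0, 1.0]] -0.016022610313146418
[ 0.19050708 -0.54202016  0.24945481] [[ 0.943  0.331 -0.   ]
 [ 0.331 -0.943  0.002]
 [ 0.    -0.002 -1.   ]] [-0.52540652 -0.4817792   0.46423219] 0.019
```

View pics/top0.png

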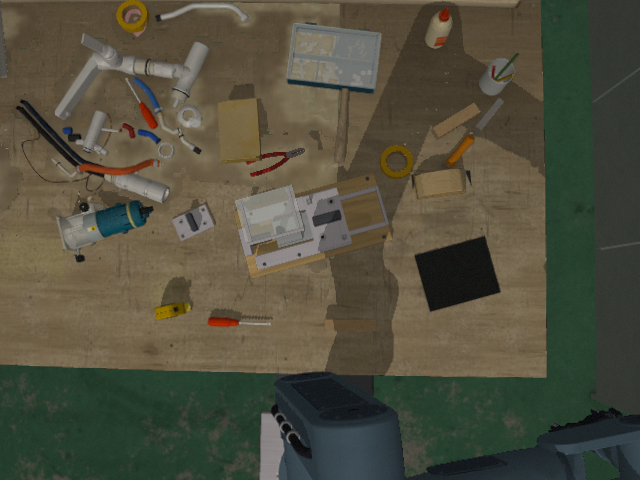

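View pics/scene0.png

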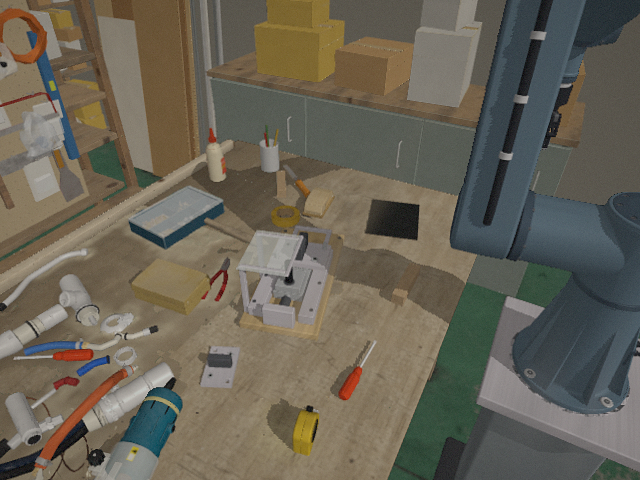

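Top: jig around (315,222), plate's grip bar at (328,216), guard (240–303, 187–243), mat centred at (457,273), the small look-alike plate at (193,221). Scene: the jig's guard opens toward the robot.

```bash
python3 - <<'E'
from h import *
import pickle
c=pickle.load(open('top.pkl','rb')); P=cloud(c)
im=c['color'][165:285,225:400]; cv2.imwrite('pics/topcrop.png',cv2.resize(im,None,fx=4.5,fy=4.5,interpolation=cv2.INTER_CUBIC)[:,:,::-1])
def rect(m,z,name,ch=None):
    k,l,s,ce=cv2.connectedComponentsWithStats(m.astype(np.uint8))
    for i in range(1,k):
        if s[i,4]<60: continue
        v,u=np.nonzero(l==i); X=onz(c,np.c_[u,v],z)
        r=cv2.minAreaRect((X[:,:2]*1000).astype(np.float32)); print(name,s[i].tolist(),np.round(r[0],1),np.round(r[1],1),round(r[2],1))
Z=P[...,2]; V,U=np.mgrid[0:480,0:640]
box=(U>225)&(U<400)&(V>165)&(V<285)
rect(box&(Z>.085)&(Z<.108),.098,'bar')
rect(box&(Z>.145)&(Z<.165),.158,'guard')
rect(box&(Z>.050)&(Z<.066),.058,'plate')
rect(box&(Z>.013),.02,'jigall')
g=c['color'].astype(int)
rect((g.max(2)<40)&(U>400)&(U<520)&(V>220)&(V<330),.004,'mat')
E
```

```text
bar [312, 210, 30, 16, 270] [639.9   1.6] [23.2 69.8] 16.4
guard [235, 185, 69, 61, 2810] [636.3 135.9] [112.2 140.1] 16.6
plate [301, 187, 51, 64, 1661] [638.9   2.9] [147.8  93.9] 16.8
plate [276, 232, 27, 14, 167] [590.8  93.8] [20.2 64.7] 16.4
jigall [381, 166, 19, 13, 142] [ 771.2 -159.5] [53.9 23.8] 66.2
jigall [233, 173, 160, 105, 10752] [643.3  40.9] [208.4 377.1] 16.5
mat [415, 237, 85, 74, 4164] [ 513.9 -336.8] [147.8 187.7] 16.2
```

View pics/topcrop.png

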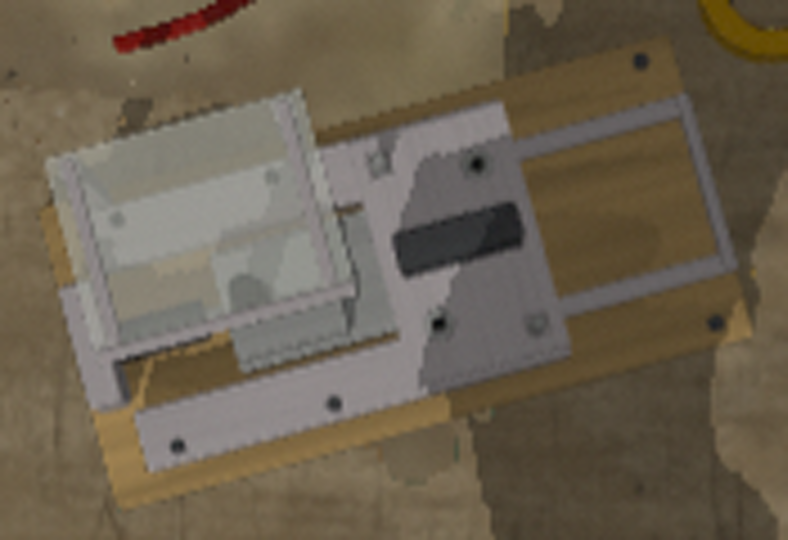

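```bash
cat >> h.py <<'E'
A=np.deg2rad(16.5); J=np.array([[np.cos(A),-np.sin(A),0],[np.sin(A),np.cos(A),0],[0,0,1]]); J0=np.array([.640,.0017,0])
def jig(x,y,z): return J0+J@np.array([x,y,z])/1000
def go(target,Rt):
    o,p,r=obs(); print('xyz',((r.inv().apply(np.array(target)-p))*1000).round(1),'rot',(r.inv()*R.from_matrix(Rt)).as_rotvec().round(4),'t',o['time_s'],'F',np.round(o['wrist_force'],1),'open',o['opening'],'grip',o['grasp_force'],'q',np.round(o['q'],2))
    print('jigpos',(J.T@(p-J0)*1000).round(1),'axes in jig',(J.T@r.as_matrix()).round(3).tolist())
DOWN=J@np.array([[0,1,0],[1,0,0],[0,0,-1.]])  # tool x=jig y, tool y=jig x
E
python3 - <<'E'
from h import *
c=cam('wrist'); print(np.array(c['hand_eye']).round(3).tolist())
go(jig(0,0,250),DOWN)
E
```

```text
[[-0.0, -0.958, -0.285, 0.072], [1.0, -0.0, -0.0, 0.0], [0.0, -0.285, 0.958, -0.124], [0.0, 0.0, 0.0, 1.0]]
xyz [ 6.043e+02 -3.641e+02  2.000e-01] rot [-9.0000e-04 -1.2000e-03 -1.5209e+00] t 0.15 F [ 0.4 -0.8  0.7] open 1.000184602459095 grip 0.0 q [-1.44  0.18  1.61 -0.    1.35 -0.21]
jigpos [-585.4 -393.8  249.6] axes in jig [[0.999, 0.05, 0.0], [0.05, -0.999, 0.001], [0.0, -0.001, -1.0]]
```

play_rows(
  xyz=[
    [20, -12, 0],
    [60, -36, 0],
    [110, -66, 0],
    [160, -96, 0],
    [210, -127, 0],
    [260, -157, 0],
    [310, -187, 0],
    [360, -217, 0],
    [410, -247, 0],
    [460, -277, 0],
  ],
  rot=[
    [0, 0, -0.05],
    [0, 0, -0.15],
    [0, 0, -0.3],
    [0, 0, -0.45],
    [0, 0, -0.6],
    [0, 0, -0.75],
    [0, 0, -0.9],
    [0, 0, -1.05],
    [0, 0, -1.2],
    [0, 0, -1.3],
  ],
  grip=[1, 1, 1, 1, 1, 1, 1, 1, 1, 1],
)

```text
time_s: 1.4
eef_pos: [0.5334, -0.1257, 0.2504]
eef_rot: [0.0, 0.681, 0.733, 0.0]
wrist_force: [1.1, -0.3, 0.2]
opening: 0.998
grasp_force: 0.0
```

```bash
python3 - <<'E'
from h import *
go(jig(0,0,250),DOWN)
E
```

```text
xyz [119.2 115.6   0.4] rot [ 2.000e-04 -1.000e-04 -2.147e-01] t 1.4 F [ 1.1 -0.3  0.2] open 0.9984909607351468 grip 0.0 q [-0.45  0.12  1.68  0.    1.35 -0.52]
jigpos [-138.3  -91.9  250.4] axes in jig [[0.213, 0.977, 0.0], [0.977, -0.213, 0.0], [0.0, 0.0, -1.0]]
```

play_rows(
  xyz=[
    [36, 35, 0],
    [70, 68, 0],
    [95, 92, 0],
    [110, 107, 0],
    [119, 116, 0],
    [119, 116, 20],
    [119, 116, 50],
    [119, 116, 60],
    [119, 116, 60],
    [119, 116, 60],
  ],
  rot=[
    [0, 0, -0.06],
    [0, 0, -0.12],
    [0, 0, -0.17],
    [0, 0, -0.2],
    [0, 0, -0.215],
    [0, 0, -0.215],
    [0, 0, -0.215],
    [0, 0, -0.215],
    [0, 0, -0.215],
    [0, 0, -0.215],
  ],
  grip=[1, 1, 1, 1, 1, 1, 1, 1, 1, 1],
)

```text
time_s: 2.65
eef_pos: [0.6411, -0.0028, 0.1914]
eef_rot: [0.001, 0.601, 0.799, 0.0]
wrist_force: [0.9, -0.8, 0.4]
opening: 1.0
grasp_force: 0.0
```

```bash
python3 - <<'E'
from h import *
c=cam('wrist'); save(c,'w1'); P=cloud(c)
go(jig(0,0,82),DOWN)
m=(P[...,2]>.088)&(P[...,2]<.105)&(np.hypot(P[...,0]-.64,P[...,1])<.06)
v,u=np.nonzero(m); X=onz(c,np.c_[u,v],.098)
r=cv2.minAreaRect((X[:,:2]*1000).astype(np.float32)); print(len(v),r)
print('median bar z',np.median(P[m][:,2]))
m=(P[...,2]>.053)&(P[...,2]<.063)&(np.hypot(P[...,0]-.64,P[...,1])<.09)
v,u=np.nonzero(m); X=onz(c,np.c_[u,v],.058)
r=cv2.minAreaRect((X[:,:2]*1000).astype(np.float32)); print(len(v),r)
E
```

```text
xyz [  4.6  -0.2 109.6] rot [ 0.0019  0.001  -0.0064] t 2.7 F [-0.2  0.1 -0.4] open 0.9925841162901005 grip 0.0 q [-0.19  0.38  1.48  0.    1.28 -0.47]
jigpos [-1.000e-01 -4.500e+00  1.916e+02] axes in jig [[0.006, 1.0, 0.002], [1.0, -0.006, -0.001], [-0.001, 0.002, -1.0]]
5234 ((640.4236450195312, 2.0506744384765625), (21.746076583862305, 70.5827865600586), 16.487770080566406)
median bar z 0.09832512263332278
26458 ((640.6574096679688, 0.8370361328125), (140.764404296875, 91.25508880615234), 16.582408905029297)
```

View pics/w1.png

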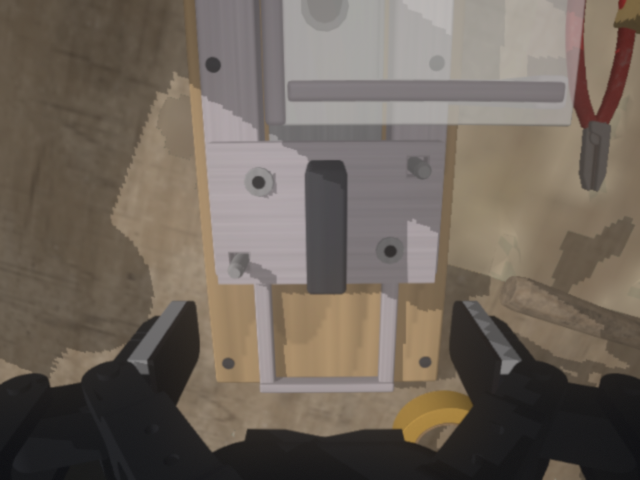

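The wrist view shows the 140×90 plate with its bar at (325,225), the pins at (238,262) and (420,167); it agrees with the top view within 1 mm. Descending to grip.

play_rows(
  xyz=[
    [2, 0, 20],
    [4, 0, 50],
    [5, 0, 80],
    [5, 0, 100],
    [5, 0, 109],
    [5, 0, 109],
    [5, 0, 109],
    [5, 0, 109],
    [5, 0, 109],
    [5, 0, 109],
  ],
  rot=[
    [0.002, 0, -0.006],
    [0.002, 0.001, -0.006],
    [0.002, 0.001, -0.006],
    [0.002, 0.001, -0.006],
    [0.002, 0.001, -0.006],
    [0.002, 0.001, -0.006],
    [0.002, 0.001, -0.006],
    [0.002, 0.001, -0.006],
    [0.002, 0.001, -0.006],
    [0.002, 0.001, -0.006],
  ],
  grip=[1, 1, 1, 1, 1, 0.6, 0.4, 0.2, 0, 0],
)

```text
time_s: 3.95
eef_pos: [0.64, 0.0024, 0.0825]
eef_rot: [-0.0, 0.598, 0.801, -0.0]
wrist_force: [-0.8, 0.2, 5.8]
opening: 0.25
grasp_force: 60.8
```

play_rows(
  xyz=[
    [0, 0, 0],
    [0, 0, 0],
    [0, 0, 0],
    [0, 0, 0],
    [0, 0, 0],
    [0, 0, 0],
    [0, 0, 0],
    [0, 0, 0],
    [0, 0, 0],
    [0, 0, 0],
  ],
  rot=[
    [0, 0, 0],
    [0, 0, 0],
    [0, 0, 0],
    [0, 0, 0],
    [0, 0, 0],
    [0, 0, 0],
    [0, 0, 0],
    [0, 0, 0],
    [0, 0, 0],
    [0, 0, 0],
  ],
  grip=[0, 0, 0, 0, 0, 0, 0, 0, 0, 0],
)

```text
time_s: 5.2
eef_pos: [0.64, 0.0024, 0.0825]
eef_rot: [-0.0, 0.598, 0.801, -0.0]
wrist_force: [-0.1, -0.5, 6.6]
opening: 0.246
grasp_force: 60.9
```

```bash
python3 - <<'E'
from h import *
go(jig(0,0,82),DOWN)
E
```

```text
xyz [-0.7 -0.2  0.5] rot [-0.0002 -0.0001  0.    ] t 5.2 F [-0.1 -0.5  6.6] open 0.24565059470743064 grip 60.89493155479431 q [-0.18  0.51  1.55  0.    1.09 -0.47]
jigpos [ 0.2  0.7 82.5] axes in jig [[-0.0, 1.0, -0.0], [1.0, 0.0, 0.0], [0.0, -0.0, -1.0]]
```

play_rows(
  xyz=[
    [0, 0, -3],
    [0, 0, -8],
    [0, 0, -14],
    [0, 0, -20],
    [0, 0, -27],
    [0, 0, -34],
    [0, 0, -42],
    [0, 0, -52],
    [0, 0, -64],
    [0, 0, -70],
  ],
  rot=[
    [0, 0, 0],
    [0, 0, 0],
    [0, 0, 0],
    [0, 0, 0],
    [0, 0, 0],
    [0, 0, 0],
    [0, 0, 0],
    [0, 0, 0],
    [0, 0, 0],
    [0, 0, 0],
  ],
  grip=[0, 0, 0, 0, 0, 0, 0, 0, 0, 0],
)

```text
time_s: 6.45
eef_pos: [0.6399, 0.0024, 0.1528]
eef_rot: [-0.0, 0.598, 0.801, -0.0]
wrist_force: [-0.3, 0.5, -3.3]
opening: 0.251
grasp_force: 59.9
```

```bash
python3 - <<'E'
from h import *
go([.514,-.337,.15],DOWN)
c=cam('wrist'); save(c,'w2'); P=cloud(c)
o,p,r=obs(); L=r.inv().apply((P-p).reshape(-1,3)).reshape(P.shape)*1000
# plate top in tool frame
m=(abs(L[...,2]-24)<5)&(abs(L[...,1])<75)&(abs(L[...,0])<60)&np.isfinite(L[...,2])
X=L[m]; A_=np.c_[X[:,:2],np.ones(len(X))]; k=np.linalg.lstsq(A_,X[:,2],rcond=None)[0]; print(len(X),k,X.min(0),X.max(0))
E
```

```text
xyz [-289.7 -217.1    2.8] rot [-0.0005 -0.0002  0.    ] t 6.45 F [-0.3  0.5 -3.3] open 0.25138316251553294 grip 59.865891337394714 q [-0.18  0.42  1.51 -0.    1.21 -0.47]
jigpos [1.000e-01 7.000e-01 1.528e+02] axes in jig [[-0.0, 1.0, -0.0], [1.0, 0.0, 0.0], [0.0, -0.0, -1.0]]
46606 [3.58500413e-03 2.55999647e-03 2.44491485e+01] [-47.84177802 -71.52868277  19.01155803] [43.68578323 69.90971669 28.99770731]
```

play_rows(
  xyz=[
    [-15, -11, 0],
    [-45, -34, 0],
    [-85, -64, 0],
    [-125, -94, 0],
    [-165, -124, 0],
    [-205, -154, 0],
    [-240, -180, 0],
    [-268, -201, 0],
    [-284, -213, 0],
    [-290, -217, 0],
  ],
  rot=[
    [0, 0, 0],
    [0, 0, 0],
    [0, 0, 0],
    [0, 0, 0],
    [0, 0, 0],
    [0, 0, 0],
    [0, 0, 0],
    [0, 0, 0],
    [0, 0, 0],
    [0, 0, 0],
  ],
  grip=[0, 0, 0, 0, 0, 0, 0, 0, 0, 0],
)

```text
time_s: 7.75
eef_pos: [0.5128, -0.3381, 0.1511]
eef_rot: [-0.001, 0.599, 0.801, -0.0]
wrist_force: [0.0, 0.1, -3.6]
opening: 0.249
grasp_force: 59.8
```

play_rows(
  xyz=[
    [0, 0, 10],
    [0, 0, 30],
    [0, 0, 55],
    [0, 0, 75],
    [0, 0, 90],
    [0, 0, 98],
    [0, 0, 102],
    [0, 0, 105],
    [0, 0, 107],
    [0, 0, 107],
  ],
  rot=[
    [0, 0, 0],
    [0, 0, 0],
    [0, 0, 0],
    [0, 0, 0],
    [0, 0, 0],
    [0, 0, 0],
    [0, 0, 0],
    [0, 0, 0],
    [0, 0, 0],
    [0, 0, 0],
  ],
  grip=[0, 0, 0, 0, 0, 0, 0, 0, 0, 0],
)

```text
time_s: 9.0
eef_pos: [0.5135, -0.3372, 0.0447]
eef_rot: [-0.001, 0.598, 0.801, -0.001]
wrist_force: [0.3, -0.3, -4.3]
opening: 0.244
grasp_force: 59.8
```

```bash
python3 - <<'E'
from h import *
go([.514,-.337,.0404],DOWN)
c=cam('scene'); P=cloud(c); g=c['color'].astype(int)
m=(g.max(2)<45)&(abs(P[...,2])<.02)&(np.hypot(P[...,0]-.514,P[...,1]+.337)<.15)
v,u=np.nonzero(m); X=onz(c,np.c_[u,v],.004); print(cv2.minAreaRect((X[:,:2]*1000).astype(np.float32)))
cv2.imwrite('pics/s3.png',cv2.resize(c['color'][150:300,320:520],None,fx=3,fy=3)[:,:,::-1])
E
```

```text
xyz [0.1 0.6 4.3] rot [-0.0018 -0.0006 -0.    ] t 9.0 F [ 0.3 -0.3 -4.3] open 0.24356314459371992 grip 59.847214221954346 q [-0.77  0.52  1.62 -0.    1.   -1.06]
jigpos [-217.6 -289.    44.7] axes in jig [[0.0, 1.0, -0.002], [1.0, -0.0, 0.001], [0.001, -0.002, -1.0]]
((503.34259033203125, -333.90185546875), (129.70050048828125, 185.74801635742188), 16.311424255371094)
```

View pics/s3.png

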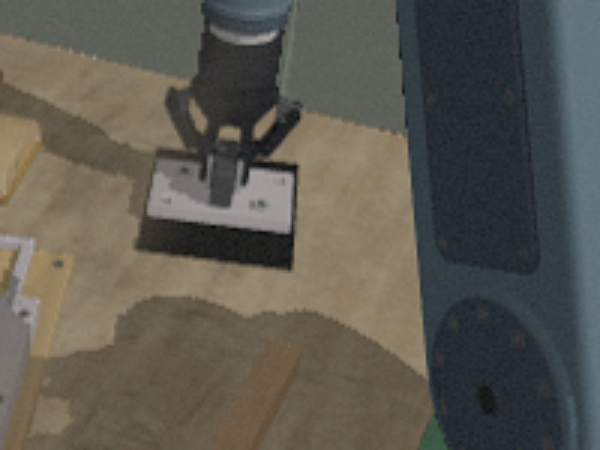

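The scene crop shows the plate hovering level over the mat, inside its outline. Lowering gently.

play_rows(
  xyz=[
    [0, 0.5, 1],
    [0, 0.5, 2],
    [0, 0.5, 3],
    [0, 0.5, 3.5],
    [0, 0.5, 4],
    [0, 0.5, 4.5],
    [0, 0.5, 4.5],
    [0, 0.5, 4.5],
    [0, 0.5, 4.5],
    [0, 0.5, 4.5],
  ],
  rot=[
    [0, 0, 0],
    [-0.002, 0, 0],
    [-0.002, 0, 0],
    [-0.002, 0, 0],
    [-0.002, 0, 0],
    [-0.002, 0, 0],
    [-0.002, 0, 0],
    [-0.002, 0, 0],
    [-0.002, 0, 0],
    [-0.002, 0, 0],
  ],
  grip=[0, 0, 0, 0, 0, 0, 0, 0, 0, 0],
)

```text
time_s: 10.3
eef_pos: [0.514, -0.337, 0.0405]
eef_rot: [-0.0, 0.598, 0.801, 0.0]
wrist_force: [-4.7, 3.4, 5.2]
opening: 0.247
grasp_force: 61.1
```

play_rows(
  xyz=[
    [0, 0, 0],
    [0, 0, 0],
    [0, 0, 0],
    [0, 0, 0],
    [0, 0, 0],
    [0, 0, -10],
    [0, 0, -40],
    [0, 0, -80],
    [0, 0, -120],
    [0, 0, -150],
  ],
  rot=[
    [0, 0, 0],
    [0, 0, 0],
    [0, 0, 0],
    [0, 0, 0],
    [0, 0, 0],
    [0, 0, 0],
    [0, 0, 0],
    [0, 0, 0],
    [0, 0, 0],
    [0, 0, 0],
  ],
  grip=[0.3, 0.4, 0.6, 0.8, 0.8, 0.8, 0.8, 0.8, 0.8, 0.8],
)

```text
time_s: 11.55
eef_pos: [0.5144, -0.3375, 0.1929]
eef_rot: [0.001, 0.598, 0.801, 0.0]
wrist_force: [0.1, 0.1, -0.0]
opening: 0.8
grasp_force: 0.0
```

```bash
cat >> h.py <<'E'
def slant(a):  # tool z = forward jig x, down by a deg; tool y horizontal; tool x up-ish
    a=np.deg2rad(a); z=np.array([np.cos(a),0,-np.sin(a)]); x=np.array([np.sin(a),0,np.cos(a)]); y=np.cross(z,x); return J@np.c_[x,y,z]
E
python3 - <<'E'
from h import *
c=cam('wrist'); save(c,'w3'); P=cloud(c)
for z0,z1,z,nm in [(.011,.021,.016,'plate'),(-.02,.009,.004,'mat')]:
    m=(P[...,2]>z0)&(P[...,2]<z1)&(np.hypot(P[...,0]-.514,P[...,1]+.337)<.16)
    if nm=='mat': m&=c['color'].max(2)<50
    v,u=np.nonzero(m); X=onz(c,np.c_[u,v],z); print(nm,len(v),cv2.minAreaRect((X[:,:2]*1000).astype(np.float32)))
print(slant(35).round(2))
go(jig(-150,150,200),slant(35))
E
```

```text
plate 19869 ((513.7747192382812, -338.7147521972656), (140.3175506591797, 90.81942749023438), 16.470251083374023)Traceback (most recent call last):
  File "<stdin>", line 6, in <module>
  File "h.py", line 17, in onz
    o,D=rays(c,uv); return o+D*((z-o[2])/D[:,2])[:,None]
        ~~~~^^^^^^
  File "h.py", line 13, in rays
    n=cv2.undistortPoints(np.array(uv,float).reshape(-1,1,2),np.array(c['camera_matrix']),d).reshape(-1,2)
      ~~~~~~~~~~~~~~~~~~~^^^^^^^^^^^^^^^^^^^^^^^^^^^^^^^^^^^^^^^^^^^^^^^^^^^^^^^^^^^^^^^^^^^
cv2.error: OpenCV(4.12.0) /io/opencv/modules/calib3d/src/undistort.dispatch.cpp:347: error: (-215:Assertion failed) CV_IS_MAT(_src) && CV_IS_MAT(_dst) && (_src->rows == 1 || _src->cols == 1) && (_dst->rows == 1 || _dst->cols == 1) && _src->cols + _src->rows - 1 == _dst->rows + _dst->cols - 1 && (CV_MAT_TYPE(_src->type) == CV_32FC2 || CV_MAT_TYPE(_src->type) == CV_64FC2) && (CV_MAT_TYPE(_dst->type) == CV_32FC2 || CV_MAT_TYPE(_dst->type) == CV_64FC2) in function 'cvUndistortPointsInternal'
```

View pics/w3.png

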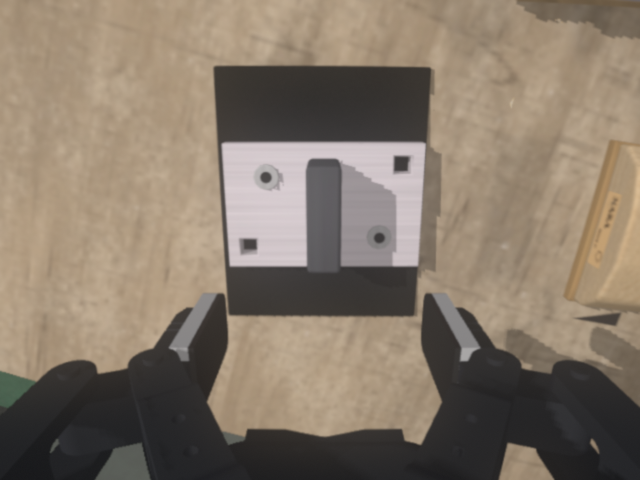

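The plate lies flat on the mat, whose corners are at (215,67), (431,67), (416,316) and (228,315); I'll check the centring numerically.

```bash
python3 - <<'E'
from h import *
c=cam('wrist'); X=onz(c,[(215,67),(431,67),(416,316),(228,315)],.004)*1000; print(X[:,:2].round(1).tolist(),X.mean(0).round(1),np.linalg.norm(X[1]-X[0]),np.linalg.norm(X[2]-X[1]))
print((J.T@(np.array([513.8,-338.7,0])-X.mean(0))).round(1))
go(jig(-150,150,200),slant(35))
E
```

```text
[[416.7, -270.3], [561.1, -227.6], [616.9, -412.5], [468.4, -455.1]] [ 515.8 -341.4    4. ] 150.58009349297637 193.11056918170837
[-1.1  3.1 -4. ]
xyz [441.3  65.8  -7.3] rot [-0.7409  0.7503  1.4425] t 11.65 F [0.4 0.2 0.1] open 0.7994210990853663 grip 0.0 q [-0.77  0.32  1.55  0.    1.26 -1.06]
jigpos [-215.7 -291.3  195.3] axes in jig [[-0.0, 1.0, 0.004], [1.0, 0.0, -0.007], [-0.007, 0.004, -1.0]]
```

play_rows(
  xyz=[
    [10, 2, -5],
    [36, 5, -10],
    [72, 10, -15],
    [108, 15, -20],
    [144, 20, -25],
    [180, 26, -30],
    [216, 32, -35],
    [252, 37, -40],
    [288, 43, -40],
    [310, 46, -40],
  ],
  rot=[
    [-0.03, 0.03, 0.06],
    [-0.08, 0.08, 0.16],
    [-0.14, 0.14, 0.28],
    [-0.2, 0.2, 0.4],
    [-0.26, 0.26, 0.52],
    [-0.32, 0.32, 0.64],
    [-0.38, 0.38, 0.76],
    [-0.44, 0.44, 0.88],
    [-0.49, 0.49, 0.98],
    [-0.52, 0.53, 1.02],
  ],
  grip=[0.6, 0.4, 0.2, 0, 0, 0, 0, 0, 0, 0],
)

```text
time_s: 12.9
eef_pos: [0.4688, -0.0249, 0.2292]
eef_rot: [-0.054, 0.866, 0.36, 0.343]
wrist_force: [-0.7, -1.1, 0.4]
opening: -0.002
grasp_force: 0.0
```

```bash
python3 - <<'E'
from h import *
go(jig(-130,155,200),slant(35))
E
```

```text
xyz [  63.8 -104.3   70.8] rot [-0.2256  0.2245  0.413 ] t 12.9 F [-0.7 -1.1  0.4] open -0.0023894615503437656 grip 0.0 q [-0.77 -0.32  2.28  0.78  1.12 -0.31]
jigpos [-171.7   23.1  229.2] axes in jig [[0.65, 0.426, 0.629], [0.419, -0.892, 0.17], [0.634, 0.153, -0.758]]
```

play_rows(
  xyz=[
    [8, -13, 9],
    [18, -30, 20],
    [28, -47, 32],
    [38, -64, 43],
    [48, -80, 54],
    [58, -95, 64],
    [64, -104, 71],
    [64, -104, 71],
    [64, -104, 71],
    [64, -104, 71],
  ],
  rot=[
    [-0.03, 0.03, 0.05],
    [-0.07, 0.07, 0.12],
    [-0.11, 0.11, 0.19],
    [-0.15, 0.15, 0.26],
    [-0.19, 0.19, 0.33],
    [-0.22, 0.22, 0.4],
    [-0.226, 0.224, 0.413],
    [-0.226, 0.224, 0.413],
    [-0.226, 0.224, 0.413],
    [-0.226, 0.224, 0.413],
  ],
  grip=[0, 0, 0, 0, 0, 0, 0, 0, 0, 0],
)

```text
time_s: 14.15
eef_pos: [0.473, 0.1104, 0.2009]
eef_rot: [-0.065, 0.878, 0.128, 0.457]
wrist_force: [-0.1, 1.0, 0.6]
opening: -0.002
grasp_force: 0.0
```

```bash
python3 - <<'E'
from h import *
go(jig(-70,150,146),slant(35))
go(jig(-5,150,100),slant(35))
c=cam('wrist'); save(c,'w4')
E
```

```text
xyz [-11.    1.5  80. ] rot [0.002  0.0006 0.0027] t 14.15 F [-0.1  1.   0.6] open -0.0021390119073884796 grip 0.0 q [-0.34 -0.45  2.55  1.26  0.53 -0.04]
jigpos [-129.2  151.7  200.9] axes in jig [[0.574, -0.0, 0.819], [0.003, -1.0, -0.002], [0.819, 0.003, -0.574]]
xyz [-11.3   1.3 159.7] rot [0.002  0.0006 0.0027] t 14.15 F [-0.1  1.   0.6] open -0.0021390119073884796 grip 0.0 q [-0.34 -0.45  2.55  1.26  0.53 -0.04]
jigpos [-129.2  151.7  200.9] axes in jig [[0.574, -0.0, 0.819], [0.003, -1.0, -0.002], [0.819, 0.003, -0.574]]
```

View pics/w4.png

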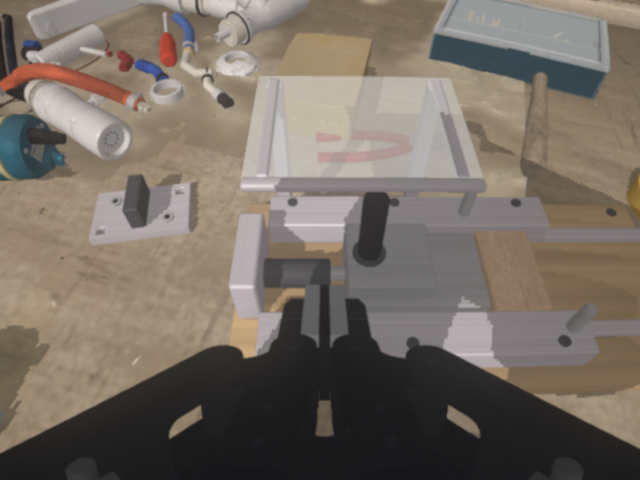

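The knob is at (373,220) in the wrist view, with the closed fingers (323,300) on its +y side and the guard's front edge at row 185, well above the entry line. The blank shows at (512,268). Slanting in.

play_rows(
  xyz=[
    [-2, 1, 10],
    [-4, 1, 25],
    [-6, 1, 42],
    [-8, 1, 60],
    [-10, 1, 78],
    [-11, 1, 96],
    [-11, 1, 114],
    [-11, 1, 128],
    [-11, 1, 134],
    [-11, 1, 136],
  ],
  rot=[
    [0.002, 0, 0.003],
    [0.002, 0, 0.003],
    [0.002, 0, 0.003],
    [0.002, 0, 0.003],
    [0.002, 0, 0.003],
    [0.002, 0, 0.003],
    [0.002, 0, 0.003],
    [0.002, 0, 0.003],
    [0.002, 0, 0.003],
    [0.002, 0, 0.003],
  ],
  grip=[0, 0, 0, 0, 0, 0, 0, 0, 0, 0],
)

```text
time_s: 15.45
eef_pos: [0.5738, 0.1396, 0.1134]
eef_rot: [-0.067, 0.878, 0.127, 0.456]
wrist_force: [-0.6, 0.5, 0.5]
opening: -0.0
grasp_force: 0.0
```

```bash
python3 - <<'E'
from h import *
go(jig(-5,150,100),slant(35))
c=cam('wrist'); save(c,'w5')
E
```

```text
xyz [ 0.1  1.1 23.5] rot [-0.0008  0.0011 -0.0004] t 15.45 F [-0.6  0.5  0.5] open -6.062401313906713e-06 grip 0.0 q [-0.14  0.18  2.3   2.17  0.43 -0.9 ]
jigpos [-24.3 151.  113.4] axes in jig [[0.574, 0.0, 0.819], [-0.0, -1.0, 0.001], [0.819, -0.001, -0.574]]
```

View pics/w5.png

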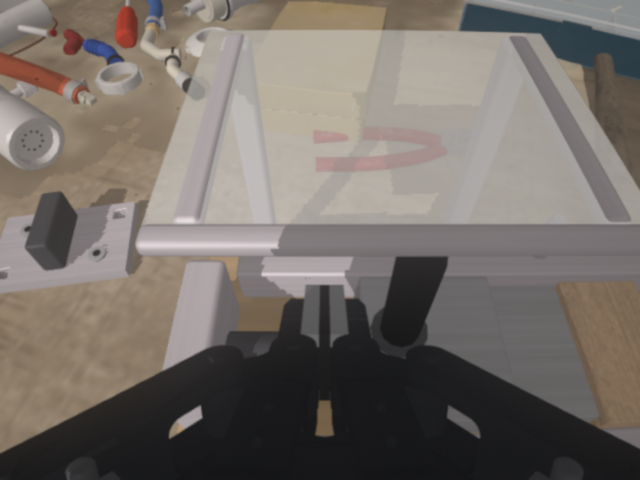

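play_rows(
  xyz=[
    [0, 0, 8],
    [0, 0, 16],
    [0, 0, 20],
    [0, 0, 20],
    [0, 4, 20],
    [0, 8, 20],
    [0, 12, 20],
    [0, 16, 20],
    [0, 20, 20],
    [0, 25, 20],
  ],
  rot=[
    [0, 0, 0],
    [0, 0, 0],
    [0, 0, 0],
    [0, 0, 0],
    [0, 0, 0],
    [0, 0, 0],
    [0, 0, 0],
    [0, 0, 0],
    [0, 0, 0],
    [0, 0, 0],
  ],
  grip=[0, 0, 0, 0, 0, 0, 0, 0, 0, 0],
)

```text
time_s: 16.75
eef_pos: [0.596, 0.1222, 0.1022]
eef_rot: [-0.068, 0.877, 0.129, 0.457]
wrist_force: [-1.9, 8.1, 1.6]
opening: 0.006
grasp_force: 4.0
```

```bash
python3 - <<'E'
from h import *
go(jig(-8,71.5,102),slant(35)); o=obs()[0]; print((J.T@np.array(o['wrist_force'])).round(1))
c=cam('wrist'); save(c,'w6')
E
```

```text
xyz [-0.3 56.5 -0.2] rot [-0.0049 -0.0003  0.0019] t 16.75 F [-1.9  8.1  1.6] open 0.005632461233066297 grip 4.033646648749709 q [-0.19  0.25  2.26  2.14  0.47 -0.91]
jigpos [ -8.  128.  102.2] axes in jig [[0.573, 0.005, 0.819], [0.002, -1.0, 0.005], [0.819, -0.001, -0.573]]
[0.5 8.3 1.6]
```

View pics/w6.png

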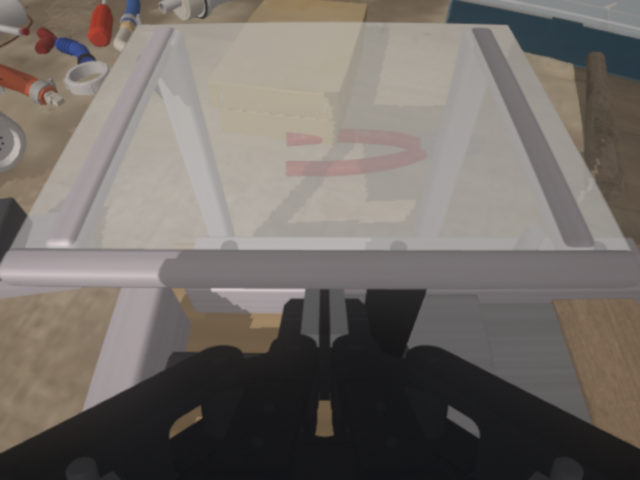

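The fingers are against the knob at (368,310) with 8 N of spring force, clear of the guard edge at row 270. Pushing on.

play_rows(
  xyz=[
    [0, 5, 0],
    [0, 10, 0],
    [0, 15, 0],
    [0, 20, 0],
    [0, 25, 0],
    [0, 30, 0],
    [0, 35, 0],
    [0, 40, 0],
    [0, 45, 0],
    [0, 50, 0],
  ],
  rot=[
    [0, 0, 0],
    [0, 0, 0],
    [0, 0, 0],
    [0, 0, 0],
    [0, 0, 0],
    [0, 0, 0],
    [0, 0, 0],
    [0, 0, 0],
    [0, 0, 0],
    [0, 0, 0],
  ],
  grip=[0, 0, 0, 0, 0, 0, 0, 0, 0, 0],
)

```text
time_s: 18.05
eef_pos: [0.6099, 0.0754, 0.1022]
eef_rot: [-0.069, 0.877, 0.13, 0.457]
wrist_force: [-3.9, 11.1, 2.9]
opening: 0.001
grasp_force: 5.5
```

play_rows(
  xyz=[
    [0, 1, 0],
    [0, 2, 0],
    [0, 3, 0],
    [0, 4, 0],
    [0, 5, 0],
    [0, 6, 0],
    [0, 7, 0],
    [0, 7, 0],
    [0, 7, 0],
    [0, 7, 0],
  ],
  rot=[
    [0, 0, 0],
    [0, 0, 0],
    [0, 0, 0],
    [0, 0, 0],
    [0, 0, 0],
    [0, 0, 0],
    [0, 0, 0],
    [0, 0, 0],
    [0, 0, 0],
    [0, 0, 0],
  ],
  grip=[0, 0, 0, 0, 0, 0, 0, 0, 0, 0],
)

```text
time_s: 19.3
eef_pos: [0.6119, 0.0686, 0.1022]
eef_rot: [-0.069, 0.877, 0.13, 0.457]
wrist_force: [-2.6, 10.4, 3.0]
opening: -0.002
grasp_force: 4.9
```

```bash
python3 - <<'E'
from h import *
go(jig(-8,71.5,102),slant(35)); o=obs()[0]; print((J.T@np.array(o['wrist_force'])).round(1))
E
```

```text
xyz [-0.2  0.6  0.1] rot [-0.0067 -0.0007  0.002 ] t 19.3 F [-2.6 10.4  3. ] open -0.0018234292405651085 grip 4.928876850754023 q [-0.33  0.27  2.23  1.94  0.54 -0.81]
jigpos [ -8.   72.1 102.2] axes in jig [[0.573, 0.007, 0.82], [0.002, -1.0, 0.007], [0.82, -0.002, -0.573]]
[ 0.5 10.8  3. ]
```

play_rows(
  xyz=[
    [0, 1, 0],
    [0, 1.5, 0],
    [0, 2, 0],
    [0, 2.5, 0],
    [0, 3, 0],
    [0, 3, 0],
    [0, 3, 0],
    [0, 3, 0],
    [0, 3, 0],
    [0, 3, 0],
  ],
  rot=[
    [0, 0, 0],
    [0, 0, 0],
    [0, 0, 0],
    [0, 0, 0],
    [0, 0, 0],
    [0, 0, 0],
    [0, 0, 0],
    [0, 0, 0],
    [0, 0, 0],
    [0, 0, 0],
  ],
  grip=[0, 0, 0, 0, 0, 0, 0, 0, 0, 0],
)

```text
time_s: 20.55
eef_pos: [0.6127, 0.0658, 0.1022]
eef_rot: [-0.069, 0.877, 0.13, 0.457]
wrist_force: [-3.5, 9.8, 3.8]
opening: 0.003
grasp_force: 5.1
```

play_rows(
  xyz=[
    [0, 1, 0],
    [0, 2, 0],
    [0, 2.5, 0],
    [0, 3, 0],
    [0, 3.5, 0],
    [0, 4, 0],
    [0, 4, 0],
    [0, 4, 0],
    [0, 4, 0],
    [0, 4, 0],
  ],
  rot=[
    [0, 0, 0],
    [0, 0, 0],
    [0, 0, 0],
    [0, 0, 0],
    [0, 0, 0],
    [0, 0, 0],
    [0, 0, 0],
    [0, 0, 0],
    [0, 0, 0],
    [0, 0, 0],
  ],
  grip=[0, 0, 0, 0, 0, 0, 0, 0, 0, 0],
)

```text
time_s: 21.8
eef_pos: [0.6127, 0.0653, 0.1021]
eef_rot: [-0.071, 0.877, 0.132, 0.457]
wrist_force: [-6.0, 20.5, 6.1]
opening: -0.006
grasp_force: 10.6
```

```bash
python3 - <<'E'
from h import *
go(jig(-8,71.5,102),slant(35)); o=obs()[0]; print((J.T@np.array(o['wrist_force'])).round(1))
c=cam('wrist'); save(c,'w7')
E
```

```text
xyz [-0.  -2.7  0.2] rot [-0.0137 -0.0021  0.0044] t 21.8 F [-6.  20.5  6.1] open -0.005762742244770405 grip 10.602518763625994 q [-0.34  0.27  2.22  1.92  0.55 -0.8 ]
jigpos [ -8.1  68.8 102.1] axes in jig [[0.572, 0.014, 0.82], [0.004, -1.0, 0.014], [0.82, -0.004, -0.572]]
[ 0.1 21.4  6.1]
```

View pics/w7.png

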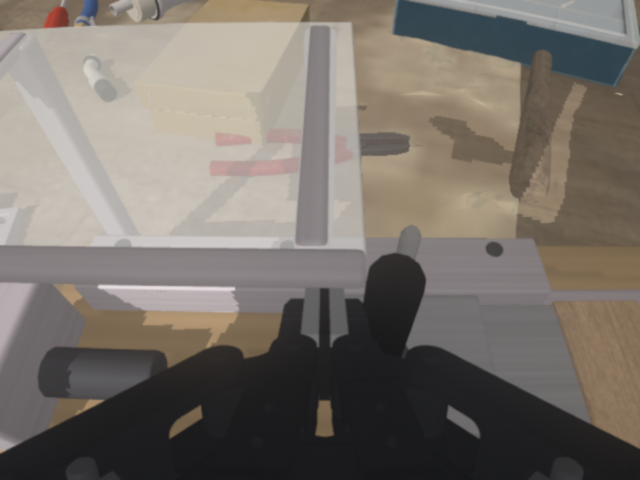

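The knob is at its end: 21 N and no more motion, with the knob at (395,290) clear past the guard's end. Withdrawing fast along the tool axis.

play_rows(
  xyz=[
    [0, 0, -30],
    [0, 0, -85],
    [0, 0, -130],
    [0, 0, -150],
    [0, 0, -160],
    [0, 0, -160],
    [0, 0, -160],
    [0, 0, -160],
    [0, 0, -160],
    [0, 0, -160],
  ],
  rot=[
    [0, 0, 0],
    [0, 0, 0],
    [0, 0, 0],
    [0, 0, 0],
    [0, 0, 0],
    [0, 0, 0],
    [0, 0, 0],
    [0, 0, 0],
    [0, 0, 0],
    [0, 0, 0],
  ],
  grip=[0, 0, 0, 0, 0, 0, 0, 0, 0, 0],
)

```text
time_s: 23.1
eef_pos: [0.4892, 0.0222, 0.1936]
eef_rot: [-0.067, 0.878, 0.128, 0.456]
wrist_force: [0.2, -0.7, -0.9]
opening: -0.003
grasp_force: 0.0
```

```bash
python3 - <<'E'
from h import *
go(jig(-150,71.5,202),slant(35))
t=cam('top'); w=cam('wrist')
a=cv2.resize(t['color'][160:330,220:510],(800,469)); save(w,'w8')
cv2.imwrite('pics/t8.png',a[:,:,::-1])
E
```

```text
xyz [  0.4  -9.  -14. ] rot [-0.002   0.0013 -0.0003] t 23.1 F [ 0.2 -0.7 -0.9] open -0.0032899134683414284 grip 0.0 q [-0.66 -0.34  2.51  1.27  0.77 -0.27]
jigpos [-138.8   62.5  193.6] axes in jig [[0.575, 0.001, 0.818], [-0.0, -1.0, 0.002], [0.818, -0.001, -0.575]]
```

View pics/w8.png

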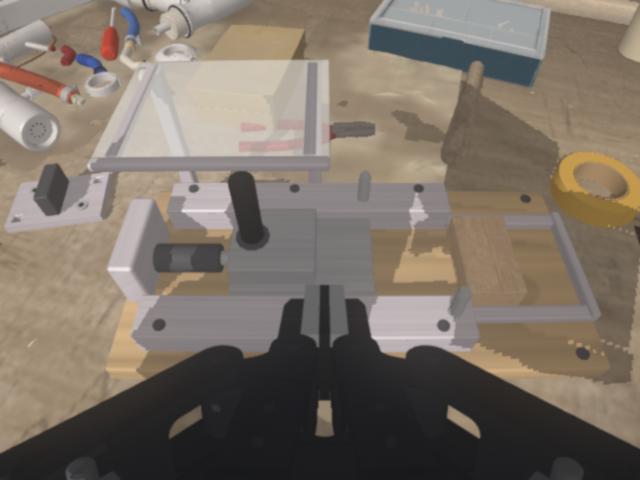

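The knob is back home at (248,210), beside the tube, and the blank lies on the outfeed deck around (487,257). A quick check of the blank's position, then hand in.

```bash
python3 - <<'E'
from h import *
w=cam('wrist'); X=onz(w,[(450,217),(504,218),(524,290),(462,297)],.044)
print(((X-J0)@J*1000).round(0).tolist(), ((X.mean(0)-J0)@J*1000).round(1)); K=onz(w,[(241,180)],.125); print(((K-J0)@J*1000).round(0))
print(ctrl.hand_in())
E
```

```text
[[36.0, -45.0, 44.0], [35.0, -91.0, 44.0], [-36.0, -89.0, 44.0], [-42.0, -40.0, 44.0]] [ -1.9 -66.2  44. ]
[[ -1. 116. 125.]]
the job is handed in; nothing more can be done
None
```

The drill plate lies flat on the mat about 3 mm off centre, the ejector pushed the blank out to jig y ≈ -66 mm on the outfeed deck, the knob sprang back home, and the job is handed in at about 23 s.

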